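# Hold a bayonet lamp in the lamp tester

### The arm

A 6-joint arm with a two-finger parallel gripper is mounted at the origin on the work surface; the furniture and walls round the work are solid. World frame = base frame: x ahead of the robot, y to its left, z up, the work surface at z = 0. Lengths are in m, angles in rad, forces in N, time in s.
With the tool pointing down it reaches from about 0.4 to 0.825 m from the base axis. Payload 7 kg.
Tool frame: the origin (TCP) lies midway between the tips of the shut fingers; the grasp point (between the pads) lies 19 mm behind it (hold_point_z is the distance from the TCP to the grasp point, in m); z points along the fingers, y is the line along which they close (so a half turn about z gives the same grasp; the last joint's range is limited). The gripper opens to 85 mm and grips with 20 to 120 N. Pads are 22 mm wide; open, the fingers measure 114 mm over their backs; the gripper's body (76 mm by 85 mm) begins 54 mm behind the grasp point. The pads swing forward as they close: fully open they stand 13 mm farther back than shut.
Start: joints at [1.448, 0.359, 0.012, 0, -1.224, -0.288], TCP at [0.27, 0.619, 0.231] pointing down, gripper open.
Joint ranges: [-3.07, 3.07], [-1.43, 2.12], [-1.02, 1.25], [-3.03, 1.67], [-3.05, -0], [-3.03, 3.03]. Speed limits (rad/s): [2.39, 2.39, 3.01, 3.14, 3.14, 3.14].

### API

Orientations are given as a rotation vector (axis times angle).
In Python, from rig import get_state, read_camera, camera_info, job_done, hold_point_z gives the robot as it stands.
- The arm moves only by the tool arm_command, never from a script. Its argument "rows" is one flat list of numbers, 7 for each row, row after row: the shift along the world's x, y, z scaled (see below), then the turn, a rotation vector about the world's x, y, z scaled (see below), then the opening, from 0 (shut) to 1 (fully open). In form: [tx, ty, tz, rx, ry, rz, grip, tx, ty, tz, rx, ry, rz, grip, ...]. A call has 1 to 12 rows; each row is the pose to reach, as a shift and turn from the pose commanded when the call began; what a row does not reach only later rows make up. The controller multiplies each number of a shift by 100 mm and each number of a turn by 90 degrees. A row lasts 1/12 s, in which the tool goes at most 41.7 mm and 7.16 degrees, less where a joint would pass 70% of its speed; a pose out of reach is approached as far as the arm can. A call with a number of a shift or a turn outside -1 to 1 is refused whole. A call with a gripper value outside its range is refused whole. The fingers move at their own pace and stop on an object; "force" is the grip in N (left out, the last holds). Time passes only in rows, so rows that repeat a pose let the fingers close. It gives the time, the measured TCP pose, the force, the opening and the grip force at its end, in the units of the state.
- get_state(): the state, without advancing time (a new reading comes with each control period).
- read_camera(name): name is "side" or "top"; returns the picture (420x560x3 uint8, blue, green, red); there is no depth.
- camera_info(name): a dict with "camera_matrix" (3x3 intrinsics, pixels), "rvec" (rotation vector, rad) and "tvec" (3), from world to camera coordinates, as OpenCV has them. Camera axes: x right, y down, z forward; pixel columns grow to the right and rows downward; lengths in m; the calibration is good to about 2 mm. A picture is of the moment at which its call begins. camera_info takes no time and is no camera call.
- job_done(): hands the job in; it is judged then, once.
The state is a dict: "t": time; "joints": joint angles; "joint_vel": joint speeds; "effort": joint torques, N m; "tcp_pos": TCP position; "eef_rot": TCP orientation; "ft_force": force on the tool from outside, world axes, zero at the start; "torque": the same for the moment, N m; "opening": finger opening in m; "gripper_force": force on a finger pad.
Only numpy, scipy, OpenCV 4.12 (cv2) and the standard library are available. Lean on these libraries where they do the work, as an engineer would, in place of code of your own. Each camera call takes 0.05 s, during which the arm holds its last target. There are 200 camera calls.

### The job

Test the lamp with the red lens: lift it out of the wooden rack, push its bayonet cap straight down into the collar of the blue tester with its two pins in the two slots until its black flange is down on the collar, then, keeping it pressed down against the spring, twist it clockwise (seen from above) about a quarter turn to the stop. The program finishes while holding: keep gripping the lamp there, pressed fully down and turned. Leave the green lamp, the ink bottle and the eraser alone.

Things in the scene. Friction and masses are not known exactly. Their poses are not given: they have to be found in the camera images.
- red_lamp: LED lamp with red lens, 86.5 mm tall, about 0.1 kg, upright in one of the rack's nests. Origin: centre of the cap's underside, z up. Brass cap 28 mm in diameter, z = 0 to 23 mm; two steel pins 5 mm thick at its +y and -y, centred at z = 8 mm, ending 19 mm from the axis. Black flange 44 mm in diameter, z = 23 to 27 mm. Body above: see red_lamp_grip. A half turn about z changes nothing.
- red_lamp_grip (a point): point on the red lamp's axis, 50 mm above the cap's underside, axes as the lamp's. The body (27 to 69 mm above the underside) has flat grey grip faces at x = +20 and -20 mm (40 mm apart, 32 mm wide in y): grip across x. Cooling fins reach y = +25 and -25 mm. The lens is above.
- green_lamp: a like lamp with a green lens in the rack's other nest; leave it alone
- rack: fixed wooden block 80 x 180 x 30 mm (x, y, z), origin at the centre of its underside; two round nests 43 mm wide and 18 mm deep at y = +50 and -50 mm, in which the lamps stand loosely with the cap's underside 12 mm above the table
- tester: fixed blue lamp tester, 150 x 130 mm (x, y), 48 mm high; origin at the centre of its underside, z up. A black round collar of 54 mm outer diameter rises from its middle to 75 mm above the table: see socket_mouth
- socket_mouth (a point): centre of the collar's top, 75 mm above the table; axes as the tester's. Bore 31 mm wide. The 7 mm thick top lip has two slots 8 mm wide at +y and -y (yellow marks) for the pins; below the lip the pins turn clockwise seen from above by 80 degrees (1.4 rad) to a stop near the red marks. The flange meets the collar when the cap's underside is 23 mm below its top.
- plunger (a joint): travel (m) of the sprung brass plunger in the collar: 0 at rest, its top 11 mm below the collar's; grows as the lamp presses it down. The pins clear the lip's underside from 0.0065 on; 0.012 with the flange on the collar. Pushes up with 4 N at rest, 8.5 N there. No catch keeps the lamp down: let go after the turn, it rises to 0.0065.
- ink_bottle: small brown bottle with a pale cap, 46 mm wide and 85 mm tall, beyond the tester to the right; leave alone
- eraser: blue and white eraser 21 x 45 x 13 mm on the table at the far side; leave alone
Not all that is in view belongs to the job. Leave any orange or pink look-alike of the red_lamp alone.

How it is judged:
By the outcome, as a careful person would: the job done as asked, in the order asked, and still so for the second after the job is handed in, while the arm keeps its last pose, push and grip.
It also fails if it takes over 42 s, if anything falls off the work surface, if the arm or the gripper's body presses on something with over 40 N, if the wrist force passes 120 N, or if a joint passes its speed limit or range.

## Working session

There is one attempt and no reset: what is moved stays moved. The work goes in short steps, Python scripts to look and compute and a tool call to move; the robot and the scene stay as the last step left them, time stands still between calls to the robot, and variables do not carry over. Pictures are saved under pics/ and viewed, at most 10 in all, crops included, and the job is handed in when it is done.

Besides the shell and the picture viewer there is one more tool, called by a JSON object that holds its "api" and its "payload". arm_command: Moves the arm, as the interface text tells. Shifts and turns lie within -1 to 1; 1 stands for 100 mm of shift or 90 degrees of turn. Its arguments: {"type":"object","properties":{"rows":{"type":"array","items":{"type":"number","minimum":-1,"maximum":1}},"force":{"type":"number"}},"required":["rows"]}

```bash
mkdir -p pics; python3 - <<'E'
from rig import *
import cv2
print(get_state(), hold_point_z)
for n in("top","side"):
    cv2.imwrite(f"pics/{n}0.png",read_camera(n)); print(n,camera_info(n))
E
```

```text
{'t': 0.0, 'joints': array([ 1.44809709e+00,  3.59369908e-01,  1.10667212e-02, -3.20034028e-04,
       -1.22409894e+00, -2.88136863e-01]), 'joint_vel': array([ 0.0007252 ,  0.00127659, -0.00128318,  0.00028682, -0.00088765,
        0.00055849]), 'effort': array([ 3.73063258e-04, -5.83315623e+01,  2.93435329e+01,  6.93698734e+00,
       -5.78366511e-03,  5.30552796e-06]), 'tcp_pos': array([0.26939901, 0.61839225, 0.23038351]), 'eef_rot': array([ 3.07391725e+00, -6.40646890e-01, -2.62496709e-04]), 'ft_force': array([-0.21320594, -0.94005347, -0.42481712]), 'torque': array([ 0.01410388, -0.04049505, -0.02926712]), 'gripper_force': 0.0, 'opening': 0.08530859950335648} 0.0187
top {'camera_matrix': array([[458.51317818,   0.        , 277.95898682],
       [  0.        , 458.51317818, 215.23358705],
       [  0.        ,   0.        ,   1.        ]]), 'rvec': array([ 2.14261425, -2.14275287,  0.18266508]), 'tvec': array([-0.07171104,  0.58657215,  1.25124022])}
side {'camera_matrix': array([[487.94266627,   0.        , 285.54539567],
       [  0.        , 487.94266627, 209.3362714 ],
       [  0.        ,   0.        ,   1.        ]]), 'rvec': array([ 2.10623780e+00, -1.49190425e-02,  4.30383846e-04]), 'tvec': array([-0.60215552,  0.03128326,  1.28902182])}
```

View pics/top0.png

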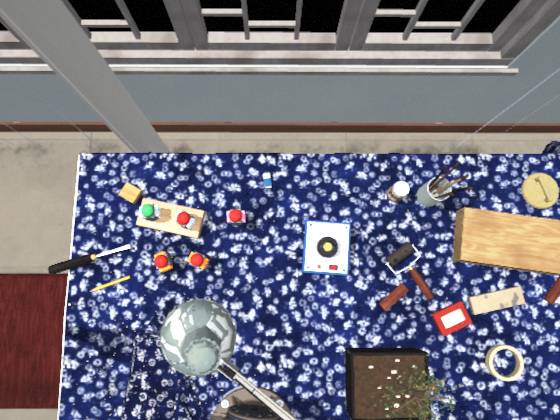

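View pics/side0.png

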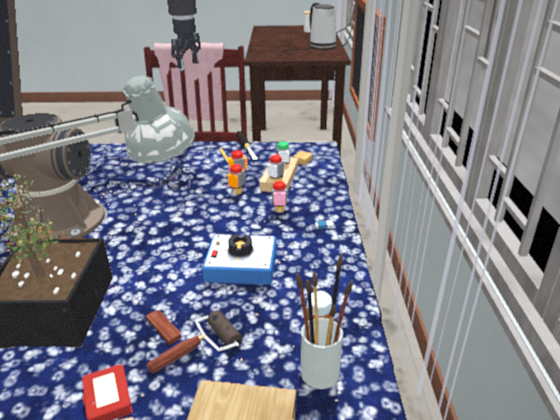

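Candidates for the red lamp in the top view:
- The red lens in the rack, at (184,218).
- Two orange-bodied look-alikes, at (162,261) and (198,260).
- A pink-bodied look-alike, at (236,216).
- The green lamp, at (149,211).

By the description it is the one in the rack, at (184,218). In the side view it is at (276,160), with a grey body. The tester is at top (327,247) and side (240,258). I'll check with enlarged crops.

```bash
cat > h.py <<'E'
import numpy as np,cv2
from rig import *
C={n:camera_info(n) for n in("top","side")}
def proj(n,P):
    c=C[n];return cv2.projectPoints(np.array(P,float).reshape(-1,1,3),c["rvec"],c["tvec"],c["camera_matrix"],None)[0].reshape(-1,2)
def back(n,uv,z):
    c=C[n];R=cv2.Rodrigues(c["rvec"])[0];d=R.T@np.linalg.inv(c["camera_matrix"])@np.array([uv[0],uv[1],1.]);o=-R.T@c["tvec"]
    return o+d*(z-o[2])/d[2]
E
python3 - <<'E'
from h import *
t=cv2.imread("pics/top0.png");s=cv2.imread("pics/side0.png")
up=lambda i,k:cv2.resize(i,None,fx=k,fy=k,interpolation=cv2.INTER_CUBIC)
a=up(t[190:290,120:220],4);b=up(t[210:285,290:365],5.3334);a=np.hstack([a,cv2.resize(b,(400,400))])
cv2.imwrite("pics/c1.png",a)
c=up(s[130:220,215:315],4);d=up(s[225:293,195:295],4)
m=np.zeros((360,800,3),np.uint8);m[:360,:400]=c[:,:400];m[:272,400:]=d;cv2.imwrite("pics/c2.png",m)
print(proj("top",[.27,.619,.231]),proj("side",[.27,.619,.231]),[ -cv2.Rodrigues(C[n]["rvec"])[0].T@C[n]["tvec"] for n in C])
print(back("top",(184,218),.0985),back("side",(276,160),.0985),back("top",(327,247),.075),back("side",(240,246),.075),back("top",(200,340),.2),proj("top",[0,0,0]))
E
```

```text
[[-19.90730809 337.55001451]] [[188.18596163  70.26151137]] [array([ 0.37970036, -0.05861194,  1.32936215]), array([ 0.59418905, -1.09913606,  0.68116551])]
[0.57053012 0.18351776 0.0985    ] [0.57753363 0.15623182 0.0985    ] [ 0.49393221 -0.20594367  0.075     ] [ 0.50160396 -0.2308869   0.075     ] [0.26023678 0.11611088 0.2       ] [[251.68069452 430.18116855]]
```

View pics/c1.png

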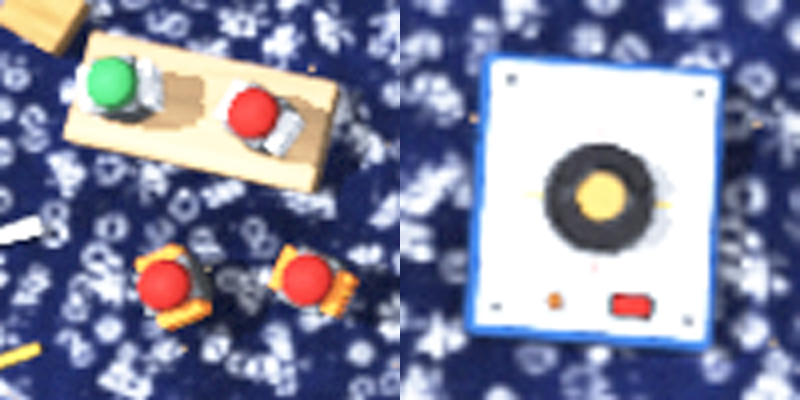

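View pics/c2.png

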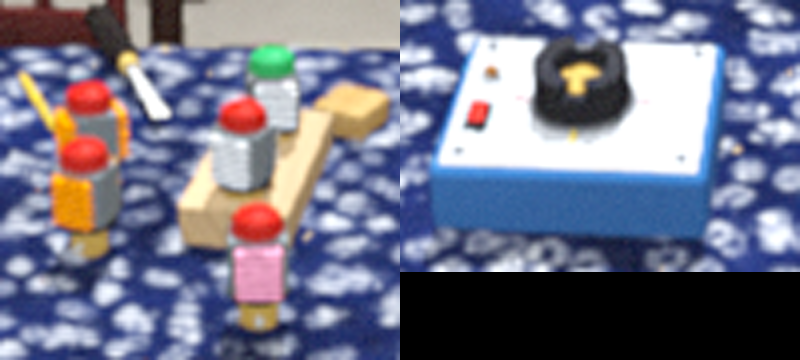

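The crops confirm the choice: the red lens at top (183.5,218) has a grey body in the rack, while the look-alikes are orange or pink. The tester's slots (yellow marks) run left–right in the top view, which is world y. Next I fit the poses.

```bash
cat > fit.py <<'E'
from h import *
from scipy.optimize import least_squares
def tf(p,P): 
    c,s=np.cos(p[2]),np.sin(p[2]);P=np.array(P,float);return np.c_[p[0]+c*P[:,0]-s*P[:,1],p[1]+s*P[:,0]+c*P[:,1],P[:,2]]
def fit(p0,obs):
    f=lambda p:np.concatenate([(proj(n,tf(p,P))-uv).ravel() for n,P,uv in obs])
    r=least_squares(f,p0,loss="soft_l1");return r.x,f(r.x).reshape(-1,2).round(1).tolist()
E
python3 - <<'E'
from fit import *
ct=np.array([[87,57],[322,73],[311,347],[70,330],[200,198]])/5.3333+[290,210]-.4
cs=np.array([[75,40],[322,45],[38,165],[32,225],[305,235],[182,70]])/4+[195,225]-.4
Pt=[[.075,.065,.048],[.075,-.065,.048],[-.075,-.065,.048],[-.075,.065,.048],[0,0,.075]]
Ps=[[-.075,.065,.048],[.075,.065,.048],[-.075,-.065,.048],[-.075,-.065,0],[.075,-.065,0],[0,0,.075]]
for o in ([("top",Pt,ct)],[("side",Ps,cs)],[("top",Pt,ct),("side",Ps,cs)]):
    p,r=fit([.5,-.2,0],o);print("tester",p.round(4),np.degrees(p[2]).round(2),r)
tp=p
# rack: top corners z .03 (crop1 px)
ct=np.array([[92,33],[340,82],[314,192],[66,136]])/4+[120,190]-.4
Pr=[[.04,.09,.03],[.04,-.09,.03],[-.04,-.09,.03],[-.04,.09,.03]]
p,r=fit([.57,.2,-.2],[("top",Pr,ct)]);print("rack",p.round(4),np.degrees(p[2]),r)
print("nests",tf(p,[[0,.05,0],[0,-.05,0]]).round(4).tolist())
a=np.array([183.5,218])-.1;b=np.array([275.7,159.2])-.1
rr=least_squares(lambda X:np.r_[proj("top",X)[0]-a,proj("side",X)[0]-b],[.57,.18,.09]);print("lens",rr.x,rr.fun)
t=cv2.imread("pics/top0.png");s=cv2.imread("pics/side0.png")
n=tf(p,[[0,-.05,0]])[0]
def draw(img,nm,org,k,lp):
    im=cv2.resize(img,None,fx=k,fy=k,interpolation=cv2.INTER_CUBIC)
    L=lambda Q,c:cv2.polylines(im,[np.int32((proj(nm,Q)+.5-org)*k)],True,c,1)
    for z in(.039,.081):
        L(tf(lp,[[.02,.016,z],[.02,-.016,z],[-.02,-.016,z],[-.02,.016,z]]),(0,255,0))
        L(tf(lp,[[.012,.025,z],[.012,-.025,z],[-.012,-.025,z],[-.012,.025,z]]),(255,0,255))
    return im
pan=[]
for yaw in(-20,-40,-60):
    lp=[n[0],n[1],np.radians(yaw)]
    pan.append(np.vstack([draw(t[200:236,163:206],"top",[163,200],6,lp),draw(s[142:185,255:298],"side",[255,142],6,lp)]))
pan.insert(0,np.vstack([cv2.resize(t[200:236,163:206],None,fx=6,fy=6),cv2.resize(s[142:185,255:298],None,fx=6,fy=6)]))
m=np.hstack(pan)[:, :];m=cv2.resize(m,(800,int(m.shape[0]*800/m.shape[1])));cv2.imwrite("pics/l1.png",m);print(m.shape)
E
```

```text
tester [ 0.4955 -0.2075 -0.0702] -4.02 [[-1.0, -1.0], [0.8, -0.8], [0.5, 1.2], [-1.1, 1.1], [0.5, -0.3]]
tester [ 0.4993 -0.2058 -0.0809] -4.64 [[-0.4, -2.2], [1.2, -1.3], [-3.2, 0.1], [0.4, 2.7], [0.6, 3.0], [-0.4, -2.6]]
tester [ 0.4981 -0.207  -0.074 ] -4.24 [[-1.1, -2.0], [0.7, -1.6], [0.2, 0.3], [-1.4, 0.1], [0.3, -1.3], [-1.2, -1.8], [0.6, -1.2], [-3.6, 0.6], [-0.0, 3.2], [0.3, 3.2], [-0.9, -2.3]]
rack [ 0.5833  0.2361 -0.2072] -11.869820572399552 [[0.7, -0.4], [-0.4, 0.1], [-0.4, -0.3], [0.1, 0.8]]
nests [[0.5936, 0.285, 0.0], [0.573, 0.1872, 0.0]]
lens [0.57427893 0.18775375 0.08635446] [-0.0541261  -0.57377274 -0.59512492  0.12581117]
(367, 800, 3)
```

View pics/l1.png

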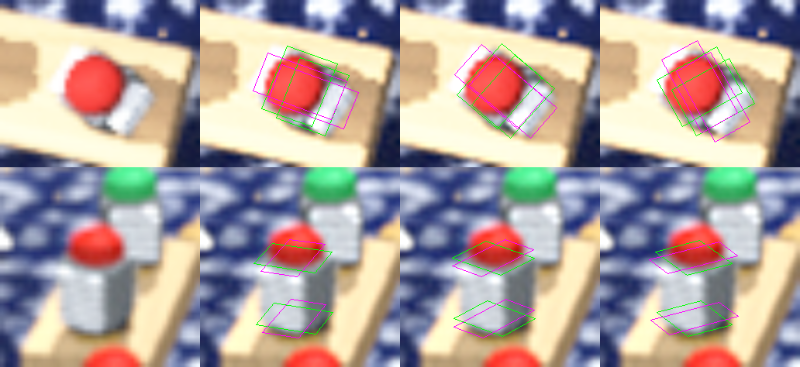

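```bash
python3 - <<'E'
from fit import *
print(proj("side",[0,0,0]),proj("side",[0,0,.3]),proj("top",[0,0,.3]))
def tri(a,b):
    r=least_squares(lambda X:np.r_[proj("top",X)[0]-a,proj("side",X)[0]-b],[.3,.1,.2]);return r.x.round(3),r.fun.round(1)
print("shade rim c",tri([197,335],[160,150]),"shade top",tri([205,358],[140,88]),"arm",tri([225,370],[122,120]))
for uv in((162,261),(198,260),(236,216)): print(back("top",uv,.08).round(3))
# fine tester collar: circle detection at z=.075
t=cv2.imread("pics/top0.png")
g=t[210:285,290:365].astype(int).max(2);m=((g<110)).astype(np.uint8)
n,l,st,c=cv2.connectedComponentsWithStats(m)
for i in range(1,n):
    if st[i,4]>60: print(st[i],c[i]+[290,210])
s=cv2.imread("pics/side0.png");cv2.imwrite("pics/s2.png",np.hstack([cv2.resize(s[225:285,200:285],None,fx=4.7,fy=6,interpolation=cv2.INTER_CUBIC),cv2.resize(t[215:280,295:360],(400,360),interpolation=cv2.INTER_CUBIC)]))
E
```

```text
[[ 57.60714995 221.17814826]] [[ 26.14490542 111.95071303]] [[244.98777311 473.88977495]]
shade rim c (array([0.264, 0.132, 0.143]), array([ 0.2,  0.8,  0.9, -0.1])) shade top (array([0.241, 0.086, 0.328]), array([-0.6, -2.2, -2.6,  0.2])) arm (array([0.202, 0.049, 0.26 ]), array([-0. , -0.1, -0.1,  0. ]))
[0.455 0.243 0.08 ]
[0.458 0.146 0.08 ]
[0.579 0.044 0.08 ]
[19  0 16 10 72] [317.56944444 215.125     ]
[38  0 12 10 67] [334.01492537 213.97014925]
[61  5 14 16 67] [358.94029851 224.14925373]
[ 0 20 13 10 81] [295.37037037 234.92592593]
[ 60  24  15  43 231] [358.81385281 250.01298701]
[ 28  27  20  20 229] [327.10917031 246.79039301]
[ 0 48 12 12 94] [295.06382979 263.86170213]
[59 53  8 22 69] [351.88405797 272.97101449]
[  8  63  21  12 155] [306.43225806 279.0516129 ]
```

Poses: lamp at (0.574, 0.188) with yaw about −35°, tester at (0.497, −0.207) with yaw about −4.2°. Both are in reach, and the lens height of 0.086 is plausible. I'll move above the lamp in five legs, turning −101.5° in all so joint 6 stays mid-range.

{"api": "arm_command", "payload": {"rows": [0.15, -0.22, 0, 0, 0, -0.056, 1, 0.3, -0.43, 0, 0, 0, -0.113, 1, 0.46, -0.65, 0, 0, 0, -0.17, 1, 0.608, -0.863, 0, 0, 0, -0.2256, 1]}}

```text
t: 0.43
tcp_pos: [0.3307, 0.5313, 0.2307]
eef_rot: [2.911, -1.178, 0.0]
ft_force: [-0.4, 0.1, 0.2]
opening: 0.0851
gripper_force: 0.0
```

{"api": "arm_command", "payload": {"rows": [0.15, -0.22, 0, 0, 0, -0.056, 1, 0.3, -0.43, 0, 0, 0, -0.113, 1, 0.46, -0.65, 0, 0, 0, -0.17, 1, 0.608, -0.863, 0, 0, 0, -0.2256, 1]}}

```text
t: 0.77
tcp_pos: [0.3916, 0.4449, 0.231]
eef_rot: [2.658, -1.674, -0.0]
ft_force: [0.8, 0.1, 0.1]
opening: 0.0851
gripper_force: 0.0
```

{"api": "arm_command", "payload": {"rows": [0.15, -0.22, 0, 0, 0, -0.056, 1, 0.3, -0.43, 0, 0, 0, -0.113, 1, 0.46, -0.65, 0, 0, 0, -0.17, 1, 0.608, -0.863, 0, 0, 0, -0.2256, 1]}}

```text
t: 1.1
tcp_pos: [0.4524, 0.3585, 0.231]
eef_rot: [2.321, -2.116, -0.0]
ft_force: [0.1, 0.3, 1.1]
opening: 0.0853
gripper_force: 0.0
```

{"api": "arm_command", "payload": {"rows": [0.15, -0.22, 0, 0, 0, -0.056, 1, 0.3, -0.43, 0, 0, 0, -0.113, 1, 0.46, -0.65, 0, 0, 0, -0.17, 1, 0.608, -0.863, 0, 0, 0, -0.2256, 1]}}

```text
t: 1.43
tcp_pos: [0.5132, 0.2723, 0.231]
eef_rot: [1.912, -2.492, -0.0]
ft_force: [0.5, 0.7, 0.2]
opening: 0.0855
gripper_force: 0.0
```

{"api": "arm_command", "payload": {"rows": [0.15, -0.22, 0, 0, 0, -0.056, 1, 0.3, -0.43, 0, 0, 0, -0.113, 1, 0.46, -0.65, 0, 0, 0, -0.17, 1, 0.608, -0.863, 0, 0, 0, -0.2256, 1, 0.608, -0.863, 0, 0, 0, -0.2256, 1, 0.608, -0.863, 0, 0, 0, -0.2256, 1]}}

```text
t: 1.93
tcp_pos: [0.5739, 0.1859, 0.2306]
eef_rot: [1.445, -2.788, 0.0]
ft_force: [-0.9, 0.0, 0.2]
opening: 0.0854
gripper_force: 0.0
```

```bash
python3 - <<'E'
from fit import *
t=read_camera("top");s=read_camera("side");cv2.imwrite("pics/t1.png",t);cv2.imwrite("pics/sd1.png",s)
st=get_state();print(st["tcp_pos"],st["joints"].round(2))
for im,n in((t,"top"),(s,"side")):
    for z in(0,-.1,-.17): 
        u=proj(n,st["tcp_pos"]+[0,0,z])[0]; cv2.circle(im,tuple(np.int32(u)),1,(0,255,0),-1)
a=cv2.resize(t[170:290,120:240],(400,400));b=cv2.resize(s[60:220,200:360],(400,400));cv2.imwrite("pics/v1.png",np.hstack([a,b]))
E
```

```text
[0.57330138 0.18729794 0.23093472] [ 0.64  0.24 -0.15 -0.   -1.18 -1.25]
```

View pics/v1.png

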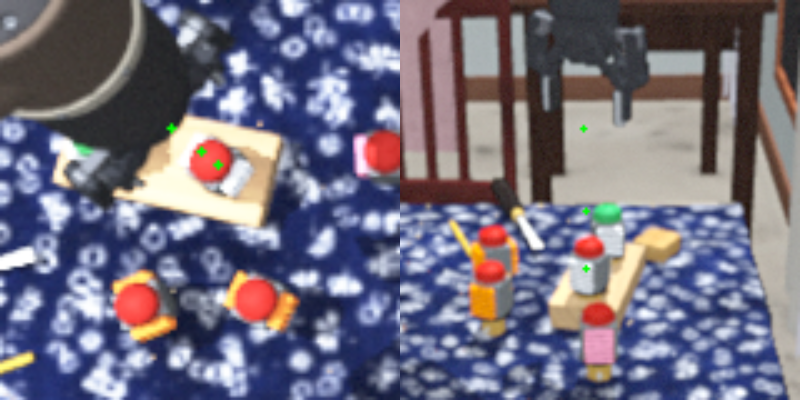

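The gripper is centred over the red lamp. In the top crop the lens is at (211,161), between the projected axis dots. The fingers straddle the flat faces. Descending.

{"api": "arm_command", "payload": {"rows": [0, 0, -0.25, 0, 0, 0, 1, 0, 0, -0.55, 0, 0, 0, 1, 0.01, 0, -0.8, 0, 0, 0, 1, 0.01, 0, -0.95, 0, 0, 0, 1]}}

```text
t: 2.37
tcp_pos: [0.5728, 0.1877, 0.1336]
eef_rot: [1.45, -2.783, -0.001]
ft_force: [0.1, -0.8, -0.7]
opening: 0.0853
gripper_force: 0.0
```

{"api": "arm_command", "payload": {"rows": [0, 0, -0.25, 0, 0, 0, 1, 0, 0, -0.5, 0, 0, 0, 1, 0, 0, -0.7, 0, 0, 0, 1, 0, 0, -0.85, 0, 0, 0, 1, 0, 0, -0.9, 0, 0, 0, 1, 0, 0, -0.9, 0, 0, 0, 1]}}

```text
t: 2.87
tcp_pos: [0.5734, 0.1876, 0.045]
eef_rot: [1.45, -2.784, 0.0]
ft_force: [0.5, -0.8, 0.7]
opening: 0.0852
gripper_force: 0.0
```

{"api": "arm_command", "payload": {"rows": [0, 0, 0, 0, 0, 0, 0.55, 0, 0, 0, 0, 0, 0, 0.5, 0, 0, 0, 0, 0, 0, 0.45, 0, 0, 0, 0, 0, 0, 0.4, 0, 0, 0, 0, 0, 0, 0.3, 0, 0, 0, 0, 0, 0, 0.3, 0, 0, 0, 0, 0, 0, 0.3, 0, 0, 0, 0, 0, 0, 0.3, 0, 0, 0, 0, 0, 0, 0.3, 0, 0, 0, 0, 0, 0, 0.3], "force": 60}}

```text
t: 3.7
tcp_pos: [0.5752, 0.1878, 0.0475]
eef_rot: [-1.449, 2.785, 0.0]
ft_force: [-2.2, 0.6, 5.8]
opening: 0.0393
gripper_force: 59.4
```

{"api": "arm_command", "payload": {"rows": [0, 0, 0.05, 0, 0, 0, 0.3, 0, 0, 0.15, 0, 0, 0, 0.3, 0, 0, 0.35, 0, 0, 0, 0.3, 0, 0, 0.6, 0, 0, 0, 0.3, 0, 0, 0.9, 0, 0, 0, 0.3]}}

```text
t: 4.12
tcp_pos: [0.5736, 0.1866, 0.1366]
eef_rot: [1.447, -2.785, 0.0]
ft_force: [0.5, 0.2, -1.2]
opening: 0.0393
gripper_force: 59.8
```

{"api": "arm_command", "payload": {"rows": [0, 0, 0.3, 0, 0, 0, 0.3, 0, 0, 0.6, 0, 0, 0, 0.3, 0, 0, 0.7, 0, 0, 0, 0.3, 0, 0, 0.7, 0, 0, 0, 0.3, 0, 0, 0.7, 0, 0, 0, 0.3]}}

```text
t: 4.53
tcp_pos: [0.5744, 0.1873, 0.207]
eef_rot: [-1.448, 2.786, 0.001]
ft_force: [0.2, 0.8, -0.8]
opening: 0.0395
gripper_force: 59.8
```

```bash
python3 - <<'E'
from fit import *
s=read_camera("side");t=read_camera("top");cv2.imwrite("pics/sd2.png",s);cv2.imwrite("pics/t2.png",t)
st=get_state();print(st["tcp_pos"],st["eef_rot"],st["opening"],st["ft_force"])
for z in(0,.0187): print(proj("side",st["tcp_pos"]+[0,0,z]),proj("top",st["tcp_pos"]+[0,0,z]))
b=cv2.resize(s[60:160,220:340],(480,400),interpolation=cv2.INTER_CUBIC);a=cv2.resize(t[170:270,120:200],(320,400),interpolation=cv2.INTER_CUBIC);cv2.imwrite("pics/v2.png",np.hstack([b,a]))
E
```

```text
[0.57373625 0.18686825 0.20511658] [ 1.44780339e+00 -2.78577588e+00 -3.32226650e-04] 0.03905774953037688 [ 0.18424404  0.75741544 -1.53088563]
[[274.08399892 120.16115342]] [[174.43470323 210.13722365]]
[[273.96293245 113.66621691]] [[172.80544893 208.83347975]]
```

View pics/v2.png

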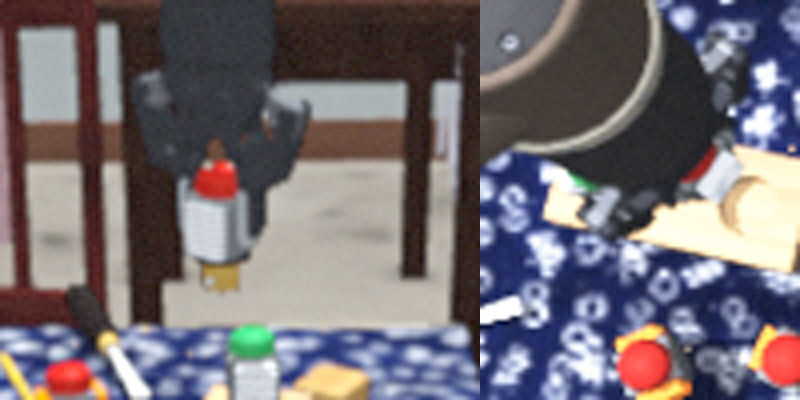

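The lamp is held upright, with its cap at side-crop (221,278), and the grip is square on the faces. Now I carry it over the tester, turning +30.9°.

{"api": "arm_command", "payload": {"rows": [-0.03, -0.15, 0, 0, 0, 0.015, 0.3, -0.08, -0.4, 0, 0, 0, 0.035, 0.3, -0.135, -0.7, 0, 0, 0, 0.06, 0.3, -0.191, -0.985, 0, 0, 0, 0.0858, 0.3]}}

```text
t: 4.97
tcp_pos: [0.5543, 0.0877, 0.2045]
eef_rot: [1.636, -2.678, -0.001]
ft_force: [0.1, 0.0, -0.5]
opening: 0.0397
gripper_force: 59.7
```

{"api": "arm_command", "payload": {"rows": [-0.05, -0.25, 0, 0, 0, 0.0215, 0.3, -0.1, -0.5, 0, 0, 0, 0.043, 0.3, -0.145, -0.75, 0, 0, 0, 0.065, 0.3, -0.191, -0.985, 0, 0, 0, 0.0858, 0.3]}}

```text
t: 5.3
tcp_pos: [0.5351, -0.0112, 0.2048]
eef_rot: [1.811, -2.564, -0.002]
ft_force: [0.2, -0.6, -0.5]
opening: 0.0395
gripper_force: 59.7
```

{"api": "arm_command", "payload": {"rows": [-0.05, -0.25, 0, 0, 0, 0.0215, 0.3, -0.1, -0.5, 0, 0, 0, 0.043, 0.3, -0.145, -0.75, 0, 0, 0, 0.065, 0.3, -0.191, -0.985, 0, 0, 0, 0.0858, 0.3]}}

```text
t: 5.63
tcp_pos: [0.516, -0.1095, 0.2049]
eef_rot: [1.98, -2.436, -0.002]
ft_force: [0.1, -0.1, -1.3]
opening: 0.0394
gripper_force: 59.7
```

{"api": "arm_command", "payload": {"rows": [-0.05, -0.25, 0, 0, 0, 0.0215, 0.3, -0.1, -0.5, 0, 0, 0, 0.043, 0.3, -0.145, -0.75, -0.1, 0, 0, 0.065, 0.3, -0.191, -0.985, -0.3, 0, 0, 0.0858, 0.3, -0.191, -0.985, -0.5, 0, 0, 0.0858, 0.3, -0.191, -0.985, -0.7, 0, 0, 0.0858, 0.3, -0.191, -0.985, -0.77, 0, 0, 0.0858, 0.3, -0.191, -0.985, -0.77, 0, 0, 0.0858, 0.3, -0.191, -0.985, -0.77, 0, 0, 0.0858, 0.3]}}

```text
t: 6.38
tcp_pos: [0.498, -0.2066, 0.129]
eef_rot: [2.139, -2.299, -0.002]
ft_force: [0.2, 0.8, -0.2]
opening: 0.0395
gripper_force: 59.9
```

```bash
python3 - <<'E'
from fit import *
s=np.mean([read_camera("side") for _ in range(4)],0).astype(np.uint8);t=np.mean([read_camera("top") for _ in range(4)],0).astype(np.uint8);cv2.imwrite("pics/sd3.png",s);cv2.imwrite("pics/t3.png",t)
st=get_state();print(st["tcp_pos"],st["eef_rot"],st["opening"],st["ft_force"],st["joints"].round(2))
p=st["tcp_pos"]
for z in(0,-.034): print(proj("side",p+[0,0,z]),proj("top",p+[0,0,z]))
b=cv2.resize(s[190:270,200:280],(480,480),interpolation=cv2.INTER_CUBIC);a=cv2.resize(t[210:290,290:343],(318,480),interpolation=cv2.INTER_CUBIC);cv2.imwrite("pics/v3.png",np.hstack([b,a]))
E
```

```text
[ 0.49844031 -0.20657036  0.12989373] [-2.13906234e+00  2.29991182e+00 -1.17577687e-03] 0.039145978283674866 [-0.77132209 -0.02909892 -0.61618352] [-0.03  0.23 -0.43  0.   -0.92 -0.04]
[[237.94741711 218.51577874]] [[329.62505378 243.38734303]]
[[238.8123687  231.75500659]] [[328.09713156 244.6299317 ]]
```

View pics/v3.png

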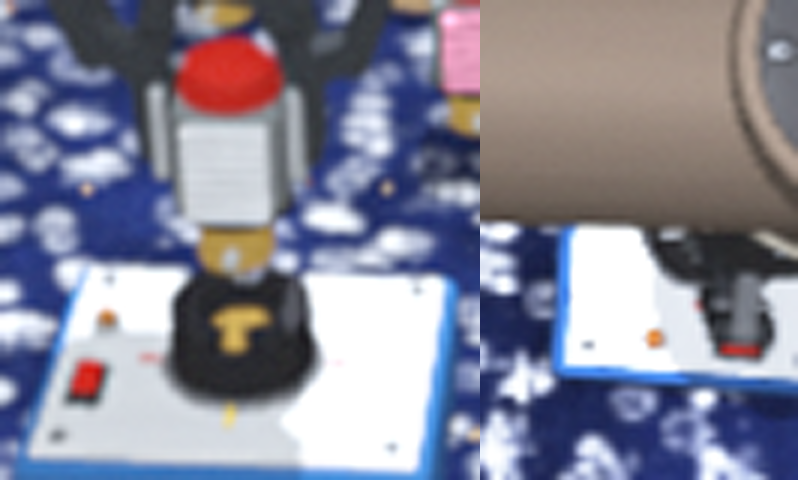

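```bash
python3 - <<'E'
from fit import *
s=cv2.imread("pics/sd3.png").astype(int)
o=cv2.imread("pics/side0.png").astype(int)
th=np.linspace(0,2*np.pi,73)
def circ(x,y,r,z): return np.c_[x+r*np.cos(th),y+r*np.sin(th),0*th+z]
x0,y0=.4975,-.207
for z in(.075,.048):
    u=proj("side",circ(x0,y0,.027,z));print("collar model z",z,u.min(0).round(2),u.max(0).round(2))
g=o.max(2)
def edges(g,row,lo,hi,dark,thr):
    r=g[row,lo:hi].astype(float);m=(r<thr) if dark else (r>thr);i=np.flatnonzero(m);a,b=i[0],i[-1]
    f=lambda p,q:(thr-r[p])/(r[q]-r[p]) 
    return lo+a-1+f(a-1,a),lo+b+f(b,b+1)
for r in range(240,252): print(r,np.round(edges(g,r,222,258,True,130),2),end="; ")
print()
# vertical extents of the collar in initial pic
for c in(234,246): print(c,g[228:262,c])
# cap rows: hue of brass  (R-B)
d=s[:,:,2]-s[:,:,0]
for r in range(226,238): print(r,d[r,228:252])
p=get_state()["tcp_pos"]
for z in(-.034,-.020,-.011): 
    u=proj("side",circ(p[0],p[1],.014,p[2]+z));print("cap",z,u.min(0).round(2),u.max(0).round(2))
a=-.074
for sg in(1,-1):
    print("pin",sg,proj("side",[p[0]-sg*.0165*np.sin(a),p[1]+sg*.0165*np.cos(a),p[2]-.026]),"mark",proj("side",[x0-sg*.035*np.sin(a),y0+sg*.035*np.cos(a),.048]))
E
```

```text
collar model z 0.075 [226.58 233.03] [251.15 246.85]
collar model z 0.048 [227.4  242.92] [251.65 256.99]
240 [228.62 250.51]; 241 [228.59 250.75]; 242 [228.58 250.98]; 243 [228.61 251.01]; 244 [228.66 251.06]; 245 [228.64 251.31]; 246 [228.62 251.63]; 247 [228.58 252.05]; 248 [228.41 252.22]; 249 [228.05 252.26]; 250 [227.81 252.12]; 251 [227.9  251.68]; 
234 [255 252 238 187 128 112 102  96  90  85  72  56  42  39  66  89  99  99
  80  56  43  35  47  46  47  41  47  69 111 162 210 227 255 255]
246 [210 175 170 186 213 231 200 123  88  90  65  55  61  69  84  93  96  87
  63  47  49  42  48  41  45  45  50  88 141 191 227 255 255 255]
226 [-42 -34 -23 -16 -14 -13 -14 -16 -16 -15 -14 -15 -15 -16 -16 -15 -12 -11
 -37 -54 -75 -76 -49 -25]
227 [-39 -31 -27 -25 -20  -6  -1  -7 -12 -15 -16 -15 -12 -14 -10  -2  11  -6
 -43 -49 -66 -77 -62 -40]
228 [-54 -41 -32 -27 -20  12  65  65  58  52  50  51  56  57  62  76  81  16
 -41 -46 -57 -74 -79 -70]
229 [-62 -53 -36 -28 -20  25  94 101 100  96  97  99 100 101 102 104 101  36
 -44 -59 -59 -69 -82 -81]
230 [-56 -62 -51 -40 -23  47  97 103 104  9
[... 351 characters left out ...]
 -26 -43 -68 -62]
234 [-29 -32 -37 -53 -62 -23  46  83  70  20  -1  32  73  70  46  27   7 -23
 -27 -24 -28 -45 -68 -59]
235 [-10 -18 -24 -38 -44 -24  10  39  48  28  17  23  24   5 -15 -19 -14 -13
 -17 -22 -29 -45 -41 -29]
236 [  0   0 -14 -18 -17 -10  -5  -4   8  10   6  -5  -7 -16 -23 -20  -8  -4
  -5 -10 -14 -21 -23 -16]
237 [  0 -13 -12  -8  -3  -7  -6  -5  -5  -8  -6  -9 -12 -10 -12  -6  -2  -6
  -5  -7  -8 -12 -16 -16]
cap -0.034 [232.38 228.27] [245.23 235.32]
cap -0.02 [231.98 222.91] [244.93 229.88]
cap -0.011 [231.72 219.42] [244.73 226.35]
pin 1 [[239.70130198 224.61038018]] mark [[241.74531179 240.94843091]]
pin -1 [[237.49201916 232.85726783]] mark [[237.22908553 259.16540581]]
```

The side crop shows the cap and its front pin at full-image (238,233), above the slot and yellow mark at (238,259). The measured lamp-to-collar offset is about 0.5 mm in x and about 0 in y, and the yaw is −4.15°. I'll descend in stages and watch the force.

{"api": "arm_command", "payload": {"rows": [0.005, 0, -0.06, 0, 0, 0, 0.3, 0.005, 0, -0.12, 0, 0, 0, 0.3, 0.005, 0, -0.18, 0, 0, 0, 0.3, 0.005, 0, -0.21, 0, 0, 0, 0.3, 0.005, 0, -0.23, 0, 0, 0, 0.3, 0.005, 0, -0.24, 0, 0, 0, 0.3, 0.005, 0, -0.24, 0, 0, 0, 0.3]}}

```text
t: 7.37
tcp_pos: [0.4989, -0.2073, 0.105]
eef_rot: [2.139, -2.3, 0.001]
ft_force: [0.8, -4.7, -0.4]
opening: 0.0395
gripper_force: 59.8
```

{"api": "arm_command", "payload": {"rows": [0, 0, -0.01, 0, 0, 0, 0.3, 0, 0, -0.02, 0, 0, 0, 0.3, 0, 0, -0.03, 0, 0, 0, 0.3, 0, 0, -0.03, 0, 0, 0, 0.3]}}

```text
t: 7.7
tcp_pos: [0.4989, -0.2074, 0.1022]
eef_rot: [2.139, -2.3, 0.001]
ft_force: [1.0, -5.4, 0.7]
opening: 0.0395
gripper_force: 60.1
```

The cap is in the bore, with a −5 N side force in y. I'll ease 1 mm toward −y and continue.

{"api": "arm_command", "payload": {"rows": [0, -0.01, 0, 0, 0, 0, 0.3, 0, -0.01, 0, 0, 0, 0, 0.3]}}

```text
t: 7.87
tcp_pos: [0.4986, -0.2077, 0.1019]
eef_rot: [2.139, -2.301, -0.001]
ft_force: [1.0, -2.7, -0.5]
opening: 0.0395
gripper_force: 60.1
```

{"api": "arm_command", "payload": {"rows": [0, 0, -0.01, 0, 0, 0, 0.3, 0, 0, -0.02, 0, 0, 0, 0.3, 0, 0, -0.03, 0, 0, 0, 0.3, 0, 0, -0.03, 0, 0, 0, 0.3]}}

```text
t: 8.2
tcp_pos: [0.4987, -0.2077, 0.0993]
eef_rot: [2.139, -2.301, 0.0]
ft_force: [0.7, -1.6, 1.5]
opening: 0.0394
gripper_force: 60.3
```

{"api": "arm_command", "payload": {"rows": [0, -0.005, -0.01, 0, 0, 0, 0.3, 0, -0.005, -0.02, 0, 0, 0, 0.3, 0, -0.005, -0.03, 0, 0, 0, 0.3, 0, -0.005, -0.04, 0, 0, 0, 0.3, 0, -0.005, -0.04, 0, 0, 0, 0.3]}}

```text
t: 8.62
tcp_pos: [0.4987, -0.208, 0.0952]
eef_rot: [-2.139, 2.301, 0.0]
ft_force: [0.3, 2.0, 3.7]
opening: 0.0391
gripper_force: 60.9
```

{"api": "arm_command", "payload": {"rows": [0, 0.002, -0.01, 0, 0, 0, 0.3, 0, 0.002, -0.02, 0, 0, 0, 0.3, 0, 0.002, -0.03, 0, 0, 0, 0.3, 0, 0.002, -0.03, 0, 0, 0, 0.3]}}

```text
t: 8.95
tcp_pos: [0.4987, -0.2079, 0.0923]
eef_rot: [-2.139, 2.301, -0.0]
ft_force: [-0.1, 1.0, 5.2]
opening: 0.0394
gripper_force: 61.0
```

{"api": "arm_command", "payload": {"rows": [0, 0, -0.01, 0, 0, 0, 0.3, 0, 0, -0.02, 0, 0, 0, 0.3, 0, 0, -0.03, 0, 0, 0, 0.3, 0, 0, -0.03, 0, 0, 0, 0.3]}}

```text
t: 9.28
tcp_pos: [0.4987, -0.208, 0.0895]
eef_rot: [-2.139, 2.301, -0.0]
ft_force: [-0.1, 0.8, 6.3]
opening: 0.039
gripper_force: 61.1
```

{"api": "arm_command", "payload": {"rows": [0, 0, -0.01, 0, 0, 0, 0.3, 0, 0, -0.02, 0, 0, 0, 0.3, 0, 0, -0.03, 0, 0, 0, 0.3, 0, 0, -0.03, 0, 0, 0, 0.3]}}

```text
t: 9.62
tcp_pos: [0.4988, -0.208, 0.0876]
eef_rot: [-2.14, 2.3, -0.001]
ft_force: [-5.4, 3.3, 17.4]
opening: 0.0393
gripper_force: 61.8
```

{"api": "arm_command", "payload": {"rows": [0, 0, -0.01, 0, 0, 0, 0.3, 0, 0, -0.01, 0, 0, 0, 0.3]}}

```text
t: 9.78
tcp_pos: [0.4987, -0.208, 0.0876]
eef_rot: [-2.14, 2.3, -0.002]
ft_force: [-8.0, 5.6, 26.6]
opening: 0.0394
gripper_force: 62.7
```

{"api": "arm_command", "payload": {"rows": [0, 0, -0.01, 0, 0, 0, 0.3, 0, 0, -0.01, 0, 0, 0, 0.3]}}

```text
t: 9.95
tcp_pos: [0.4987, -0.208, 0.0875]
eef_rot: [-2.14, 2.299, -0.002]
ft_force: [-12.0, 7.7, 35.4]
opening: 0.0394
gripper_force: 63.5
```

The force jumps at TCP z 0.0876, about 44 mm down, so the flange is on the collar. I'll back off a little and twist clockwise.

{"api": "arm_command", "payload": {"rows": [0, 0, 0.01, 0, 0, 0, 0.3, 0, 0, 0.01, 0, 0, -0.03, 0.3, 0, 0, 0.01, 0, 0, -0.07, 0.3, 0, 0, 0.01, 0, 0, -0.11, 0.3, 0, 0, 0.01, 0, 0, -0.15, 0.3, 0, 0, 0.01, 0, 0, -0.19, 0.3, 0, 0, 0.01, 0, 0, -0.22, 0.3]}}

```text
t: 10.53
tcp_pos: [0.4993, -0.2085, 0.0876]
eef_rot: [-1.709, 2.635, -0.003]
ft_force: [-5.9, 1.9, 23.2]
opening: 0.0395
gripper_force: 63.2
```

```bash
cat > st.py <<'E'
from rig import *
import numpy as np
s=get_state();r=s["eef_rot"];a=2*np.degrees(np.arctan2(r[1],r[0]))%360
print(s["t"],s["tcp_pos"].round(4),"lamp yaw",round((a-270+90)%180-90,2),s["ft_force"].round(1),s["torque"].round(2),s["joints"].round(2),s["opening"])
E
python3 st.py
```

```text
10.5333 [ 0.4993 -0.2085  0.0876] lamp yaw -24.07 [-5.9  1.9 23.2] [0.72 2.16 0.23] [-0.03  0.28 -0.47  0.   -0.82 -0.39] 0.03948845521660667
```

{"api": "arm_command", "payload": {"rows": [0, 0, 0, 0, 0, -0.04, 0.3, 0, 0, 0, 0, 0, -0.08, 0.3, 0, 0, 0, 0, 0, -0.12, 0.3, 0, 0, 0, 0, 0, -0.16, 0.3, 0, 0, 0, 0, 0, -0.2, 0.3, 0, 0, 0, 0, 0, -0.24, 0.3, 0, 0, 0, 0, 0, -0.28, 0.3, 0, 0, 0, 0, 0, -0.32, 0.3, 0, 0, 0, 0, 0, -0.36, 0.3, 0, 0, 0, 0, 0, -0.4, 0.3, 0, 0, 0, 0, 0, -0.44, 0.3, 0, 0, 0, 0, 0, -0.48, 0.3]}}

```text
t: 11.53
tcp_pos: [0.4986, -0.2085, 0.0875]
eef_rot: [-0.619, 3.08, -0.002]
ft_force: [-7.9, 3.2, 25.3]
opening: 0.0397
gripper_force: 63.2
```

{"api": "arm_command", "payload": {"rows": [0, 0, 0, 0, 0, -0.03, 0.3, 0, 0, 0, 0, 0, -0.06, 0.3, 0, 0, 0, 0, 0, -0.09, 0.3, 0, 0, 0, 0, 0, -0.12, 0.3, 0, 0, 0, 0, 0, -0.14, 0.3, 0, 0, 0, 0, 0, -0.16, 0.3, 0, 0, 0, 0, 0, -0.16, 0.3]}}

```text
t: 12.12
tcp_pos: [0.4984, -0.2084, 0.0875]
eef_rot: [-0.23, 3.133, -0.002]
ft_force: [-9.3, 2.7, 26.0]
opening: 0.0394
gripper_force: 62.5
```

```bash
python3 st.py
```

```text
12.1167 [ 0.4984 -0.2084  0.0875] lamp yaw -81.6 [-9.3  2.7 26. ] [0.84 3.16 0.05] [-0.03  0.28 -0.47  0.   -0.82 -1.39] 0.039447871254911414
```

{"api": "arm_command", "payload": {"rows": [0, 0, 0, 0, 0, -0.02, 0.3, 0, 0, 0, 0, 0, -0.03, 0.3, 0, 0, 0, 0, 0, -0.03, 0.3]}}

```text
t: 12.37
tcp_pos: [0.4984, -0.2086, 0.0875]
eef_rot: [-0.158, 3.138, -0.002]
ft_force: [-8.8, 1.9, 25.0]
opening: 0.0397
gripper_force: 62.9
```

```bash
python3 st.py
```

```text
12.3667 [ 0.4984 -0.2086  0.0875] lamp yaw -84.24 [-8.8  1.9 25. ] [0.44 3.09 0.21] [-0.03  0.28 -0.47  0.   -0.82 -1.44] 0.03968248930804475
```

{"api": "arm_command", "payload": {"rows": [0, 0, 0, 0, 0, -0.02, 0.3, 0, 0, 0, 0, 0, -0.03, 0.3, 0, 0, 0, 0, 0, -0.03, 0.3]}}

```text
t: 12.62
tcp_pos: [0.4984, -0.2087, 0.0875]
eef_rot: [0.085, -3.14, 0.003]
ft_force: [-8.1, 3.2, 25.1]
opening: 0.0394
gripper_force: 64.3
```

```bash
python3 st.py
```

```text
12.6167 [ 0.4984 -0.2087  0.0875] lamp yaw -86.9 [-8.1  3.2 25.1] [0.35 3.22 0.55] [-0.03  0.28 -0.47  0.   -0.82 -1.49] 0.0394220786377851
```

{"api": "arm_command", "payload": {"rows": [0, 0, 0, 0, 0, -0.01, 0.3, 0, 0, 0, 0, 0, -0.02, 0.3, 0, 0, 0, 0, 0, -0.02, 0.3]}}

```text
t: 12.87
tcp_pos: [0.4985, -0.2085, 0.0875]
eef_rot: [-0.035, 3.141, -0.002]
ft_force: [-8.2, 3.3, 24.8]
opening: 0.0391
gripper_force: 62.8
```

```bash
python3 st.py; python3 - <<'E'
from fit import *
s=read_camera("side");cv2.imwrite("pics/v4.png",cv2.resize(s[180:280,190:290],(600,600),interpolation=cv2.INTER_CUBIC))
E
```

```text
12.8667 [ 0.4985 -0.2085  0.0875] lamp yaw -88.73 [-8.2  3.3 24.8] [0.83 3.19 0.05] [-0.03  0.28 -0.47  0.   -0.82 -1.52] 0.03910528126796043
```

View pics/v4.png

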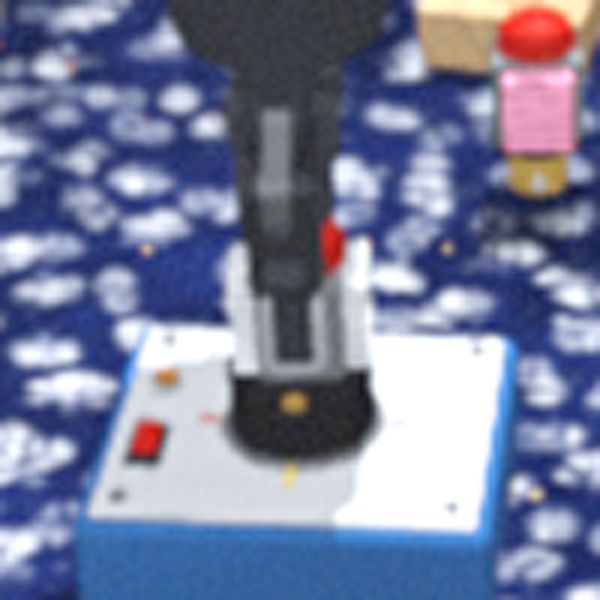

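The flange sits on the collar, and through the slot at (293,402) there is brass where the pin used to be. I'll average the torque to confirm the stop.

```bash
cat > avg.py <<'E'
from h import *
q=[]
for _ in range(8): read_camera("side"); q.append(np.r_[get_state()["torque"],get_state()["ft_force"]])
print(np.mean(q,0).round(2),np.std(q,0).round(2))
E
python3 avg.py; python3 st.py
```

```text
[ 0.9   3.15  0.09 -8.34  2.97 25.92] [0.04 0.03 0.05 0.36 0.32 0.47]
13.3167 [ 0.4984 -0.2085  0.0875] lamp yaw -88.71 [-7.9  2.9 26.2] [0.88 3.17 0.12] [-0.03  0.28 -0.47  0.   -0.82 -1.52] 0.039374302007465146
```

{"api": "arm_command", "payload": {"rows": [0, 0, 0, 0, 0, -0.015, 0.3, 0, 0, 0, 0, 0, -0.03, 0.3, 0, 0, 0, 0, 0, -0.03, 0.3]}}

```text
t: 13.57
tcp_pos: [0.4983, -0.2079, 0.0875]
eef_rot: [-0.039, -3.141, 0.001]
ft_force: [-9.5, 6.9, 28.1]
opening: 0.0394
gripper_force: 65.0
```

```bash
python3 avg.py; python3 st.py
```

```text
[ 2.39  3.45  0.45 -9.55  6.41 27.08] [0.02 0.03 0.03 0.39 0.62 0.51]
13.9667 [ 0.4983 -0.2079  0.0875] lamp yaw 88.63 [-9.3  6.9 27.4] [2.42 3.46 0.43] [-0.03  0.28 -0.47  0.   -0.82 -1.56] 0.03928647588482201
```

{"api": "arm_command", "payload": {"rows": [0, 0, 0, 0, 0, -0.01, 0.3, 0, 0, 0, 0, 0, -0.02, 0.3, 0, 0, 0, 0, 0, -0.02, 0.3]}}

```text
t: 14.22
tcp_pos: [0.4981, -0.2077, 0.0875]
eef_rot: [-0.086, -3.14, 0.001]
ft_force: [-11.1, 7.2, 28.7]
opening: 0.0392
gripper_force: 67.3
```

```bash
python3 avg.py; python3 st.py
```

```text
[ 2.96  3.68  0.98 -9.95  8.44 28.32] [0.03 0.04 0.04 0.24 0.44 0.54]
14.6167 [ 0.4981 -0.2077  0.0875] lamp yaw 86.88 [-10.2   8.8  28.3] [2.97 3.71 1.04] [-0.03  0.28 -0.47  0.   -0.82 -1.59] 0.03945720678498151
```

```bash
python3 - <<'E'
from fit import *
s=np.mean([read_camera("side") for _ in range(4)],0).astype(np.uint8);cv2.imwrite("pics/v5.png",cv2.resize(s[200:270,200:280],(686,600),interpolation=cv2.INTER_CUBIC))
E
```

```text
(no output)
```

View pics/v5.png

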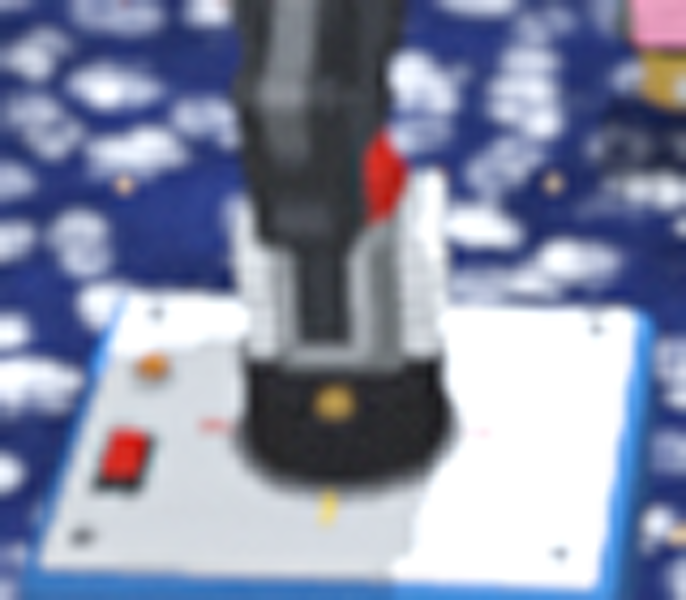

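The flange lies flat on the collar at crop (345,365), with no gap. The fins now point left–right along the red marks, and the torque shows the lamp against the stop. Handing in.

```bash
python3 -c "
from rig import job_done
print(job_done())"
```

```text
the job is handed in; nothing more can be done
None
```

The red lamp is in the tester with its flange on the collar, turned clockwise until the twist torque rose steadily (taken as the stop), and still gripped and pressed down at about 28 N; the job was handed in at about 15 s and no verdict came back.

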